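Release the cam and close the panel jig

ROBOT

A 6-joint arm with a two-finger parallel gripper is mounted at the origin on the work surface. World frame = base frame: x ahead of the robot, y to its left, z up, the work surface at z = 0. Lengths are in mm, angles in degrees, forces in N, time in s.
With the tool pointing down it reaches from about 350 to 850 mm from the base axis. Payload 8.1 kg.
Tool frame: the origin (TCP) lies midway between the tips of the shut fingers; the grasp point (between the pads) lies 19 mm behind it; z points along the fingers, x is the direction in which the jaws open and shut, and the axes are right-handed (so a half turn about z gives the same grasp; the last joint's range is limited). The gripper opens to 85 mm and grips with 20 to 120 N. Pads are 22 mm wide; open, the fingers measure 114 mm over their backs; the gripper's body (76 mm by 85 mm) begins 54 mm behind the grasp point. The pads swing forward as they close: fully open they stand 13 mm farther back than shut.
Start: joints at [67.758, 7.471, 85.268, -0, 87.261, -4.893], TCP at [178.895, 572.715, 231.292] pointing down, gripper open.
Joint ranges: [-169.43, 169.43], [-51.17, 129.36], [1.28, 143.12], [-76.62, 256.62], [0, 156.53], [-152.29, 152.29]. Speed limits (degrees/s): [136.94, 136.94, 159.86, 180, 180, 180].

INTERFACE

Orientations are given as [roll, pitch, yaw] about the fixed x, y, z axes, in that order (R = Rz(yaw) Ry(pitch) Rx(roll)).
In Python, from bench import monitor, cams, r gives the robot as it stands.
- The arm moves only by the tool jog_arm, never from a script. Its arguments are lists of equal length, an entry for each row: "offset": the shift along the tool's x, y, z in mm, a list of three; "delta_rot": the turn, a rotation vector about the tool's x, y, z in degrees, a list of three; "jaw": the opening in per cent of the stroke, from 0 (shut) to 100 (fully open). In form: {"offset": [[x, y, z], ...], "delta_rot": [[rx, ry, rz], ...], "jaw": [jaw, ...]}. A call has 1 to 20 rows; each row shifts and turns the pose as measured when the row begins, along the tool's axes as they then stand; what a row does not reach is not made up. A row lasts 1/10 s, in which the tool goes at most 50 mm and 8.59 degrees, less where a joint would pass 70% of its speed; a pose out of reach is approached as far as the arm can. A call is refused whole if a number of a shift passes 50 or a number of a turn 8.59, either way. A call with a gripper value outside its range is refused whole. The fingers move at their own pace and stop on an object; "newtons" is the grip in N (left out, the last holds). Time passes only in rows, so rows that do not move let the fingers close. It gives the time, the measured TCP pose, the force and the opening at its end, in the units of the state.
- monitor.sense(): the state, without advancing time (a new reading comes with each control period).
- cams.snapshot(name): name is "scene" or "top"; returns (picture, depth): 480x640x3 uint8, red, green, blue; 480x640 float32, mm along the optical axis (not along the pixel's ray), 0 where there is no reading.
- cams.camera_model(name): a dict with "K" (3x3 intrinsics, pixels), "k1" (the pictures are not rectified: a ray, as slopes to the right and down, at radius r is drawn at 1 + k1 r^2 times it, then the intrinsics apply), "camera_from_world" (4x4, takes a point from world to camera coordinates). Camera axes: x right, y down, z forward; pixel columns grow to the right and rows downward; lengths in mm; the calibration is good to about 2 mm. A picture is of the moment at which its call begins. camera_model takes no time and is no camera call.
- r.hand_in(): hands the job in, once; it reports no verdict.
The state is a dict: "time": time; "joint_pos": joint angles; "qd": joint speeds; "joint_efforts": joint torques, N m; "tool_pos": TCP position; "tcp_rot": TCP orientation; "ft_force": force on the tool from outside, world axes, zero at the start; "wrist_torque": the same for the moment, N m; "finger_gap": finger opening in mm.
Only numpy, scipy, OpenCV 4.12 (cv2) and the standard library are available. Lean on these libraries where they do the work, as an engineer would, in place of code of your own. Each camera call takes 0.05 s, during which the arm holds its last target.

TASK

On the plywood jig, turn the blue cam by pushing its yellow post until the cam's thin side (red mark, its low point) faces the slide's red-marked nose. Only then push the slide forward by its orange block until the freshly painted panel sits flat against the dark back fence. Just push with the fingertips: pick nothing up, do not touch the wet panel, leave the ink bottles, plate and brush alone, and finish with the cam at its low point and the hand away from everything.

Things in the scene. Friction and masses are not known exactly. Their poses are not given: they have to be found in the camera images.
- board: Plywood jig board fixed to the table, 18 mm thick. Origin: underside, on the slide's centre line; +x = the slide's forward direction, +y towards the cam, z up. It spans x -165..150 mm, y -100..220 mm. Dark wooden back fence (170 mm long, top 50 mm above the table): near face at x = 116 mm, centred on y = 0. Cam pivot at x = 0, y = 130 mm.
- cam_pivot (a point): Point on the vertical axis the cam turns about, 58 mm above the table; fixed to the board, same axes as the board. Nothing of the cam but its post stands higher than 47 mm above the table.
- cam_post (a point): Top centre of the yellow upright post (16 mm diameter) that turns the cam: 75 mm from the pivot axis on the cam's fat side, free from 43 mm to 87 mm above the table. The steel lever bar (top at 43 mm) joins it to the cam.
- cam (a joint): Angle (rad) of the blue eccentric cam (disc 90 mm across, centre 20 mm off its pivot). 0 = low point: thin side faces the slide's nose, post straight forward (board +x) of the pivot. Positive = anticlockwise from above, post towards board +y. Starts at 1.3 to 2.5: turn it clockwise. It can overrun to -0.7; upper stop 2.8. It stays where left; about 1.5 N on the post turns it.
- slide (a joint): Forward travel (m) of the aluminium slide along board +x. Starts at 0 to 0.018; at about 0.056 the panel is held against the fence. With the cam away from its low point the cam stops the nose early (at 0.02 with the fat side facing it, 0.045 with the cam at 1.3). About 2 N moves it, 4 N with the panel; it stays where left.
- slide_push (a point): Centre of the rear (board -x) face of the orange upright push block on the slide; the face is 50 mm wide, its centre 61 mm and its top 86 mm above the table. The slide's other parts are at most 38 mm above the table; behind the block lie its bar and nose arm, 36 to 38 mm high. The jaw's front face (80 mm wide) is 65 mm ahead of this point.
- panel: Small wet landscape painting on a loose wooden panel, 90 mm (its x) x 100 mm (its y) x 16 mm, lying on the board between jaw and fence, 220 g more or less. Origin: centre of its underside. Against the fence its origin is 71 mm forward (board x) of the board's origin. Must not be touched by the robot.
- ink_amber: Amber ink bottle, 44 mm across, 70 mm tall, loose, standing to the right of the board. Origin: centre of its underside. Leave alone.
- ink_blue: Ink jar with a blue label, 48 mm across, 60 mm tall, loose, to the right of the board. Origin: centre of its underside. Leave alone.
- palette: White porcelain palette plate, 140 mm across, 18 mm tall, loose, further to the right. Origin: centre of its underside. Leave alone.
- brush: Paint brush with a red handle, 200 mm long along its x, loose, lying to the left of the board. Origin: on its underside near the middle. Leave alone.

How it is judged:
By the outcome, as a careful person would: the job done as asked, in the order asked, and still so for the second after the job is handed in, with the robot touching nothing.
It also fails if it takes over 64 s, if anything falls off the work surface, if the arm or the gripper's body presses on something with over 40 N, if the wrist force passes 120 N, or if a joint passes its speed limit or range.

## Working session

There is one attempt and no reset: what is moved stays moved. The work goes in short steps, Python scripts to look and compute and a tool call to move; the robot and the scene stay as the last step left them, time stands still between calls to the robot, and variables do not carry over. Pictures are saved under pics/ and viewed, and the job is handed in when it is done.

Besides the shell and the picture viewer there is one more tool, called by a JSON object that holds its "method" and its "body", one argument or row to a line. jog_arm: Moves the arm, as the interface text tells. Its arguments: {"type":"object","properties":{"offset":{"type":"array","items":{"type":"array","items":{"type":"number"}}},"delta_rot":{"type":"array","items":{"type":"array","items":{"type":"number"}}},"jaw":{"type":"array","items":{"type":"number"}},"newtons":{"type":"number"}},"required":["offset","delta_rot","jaw"]}

```bash
ls; mkdir -p pics; python3 - <<'E'
from bench import monitor,cams,r
import cv2
print(monitor.sense())
for n in("scene","top"):
    p,d=cams.snapshot(n); cv2.imwrite(f"pics/{n}0.png",p[:,:,::-1]); 
    import numpy as np; np.save(f"pics/{n}0.npy",d); print(cams.camera_model(n))
E
```

```text
pics
{'time': 0.0, 'joint_pos': array([ 6.77597351e+01,  7.51506081e+00,  8.53292848e+01, -7.01161273e-04,
        8.72618328e+01, -4.89314576e+00]), 'qd': array([ 0.02492391,  0.04669923,  0.0418139 ,  0.0603508 , -0.03908529,
        0.00022742]), 'joint_efforts': array([-1.41952998e-03, -5.69399714e+01, -5.00551558e+01, -4.97617439e-04,
        1.50327216e-02, -3.68402183e-06]), 'tool_pos': array([178.67046575, 572.20273196, 230.24487601]), 'tcp_rot': array([-1.79991641e+02,  1.05851168e-01,  7.26529228e+01]), 'ft_force': array([ 0.57077286, -0.27143058,  0.01189384]), 'wrist_torque': array([0.01733356, 0.09161964, 0.0028361 ]), 'finger_gap': 85.48968901222588}
{'K': array([[466.90638497,   0.        , 317.56597651],
       [  0.        , 466.90638497, 238.76612877],
       [  0.        ,   0.        ,   1.        ]]), 'k1': -0.016660732443867624, 'camera_from_world': array([[-4.35774704e-01,  9.00023179e-01,  7.66058844e-03,
         2.94339597e+02],
       [ 5.39794739e-01,  2.68150454e-01, -7.97945470e-01,
        -2.41532947e+02],
       [-7.20223609e-01, -3.43589306e-01, -6.02680962e-01,
         1.43064408e+03],
       [ 0.00000000e+00,  0.00000000e+00,  0.00000000e+00,
         1.00000000e+00]])}
{'K': array([[481.63083469,   0.        , 323.3364054 ],
       [  0.        , 481.63083469, 239.59550792],
       [  0.        ,   0.        ,   1.        ]]), 'k1': -0.05310677060854745, 'camera_from_world': array([[ 1.52556295e-02, -9.99868738e-01,  5.45648516e-03,
        -1.51773350e+01],
       [-9.88707398e-01, -1.58985286e-02, -1.49013146e-01,
         6.10740115e+02],
       [ 1.49080337e-01, -3.12157789e-03, -9.88820160e-01,
         9.97211526e+02],
       [ 0.00000000e+00,  0.00000000e+00,  0.00000000e+00,
         1.00000000e+00]])}
```

View pics/scene0.png

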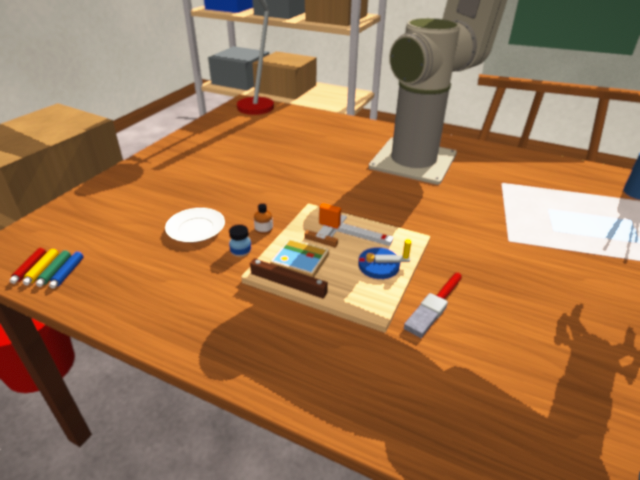

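View pics/top0.png

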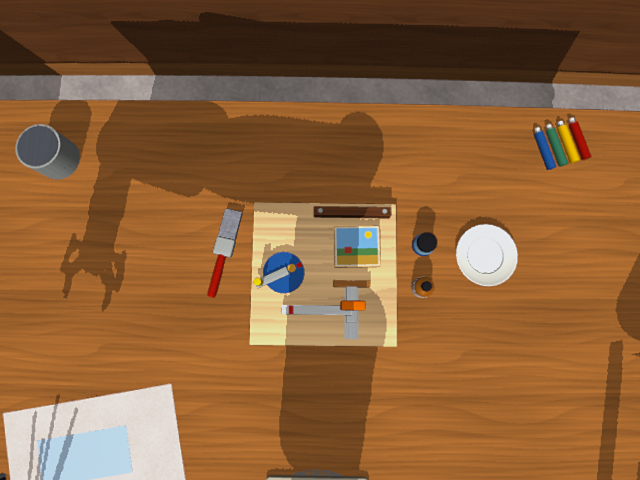

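The scene view shows the jig at about (340,265). In the top view, the board spans (250..397, 203..346), the yellow post is at (257,282), the cam hub at (292,268), the orange block at (353,306), the panel at (357,246) and the fence at (352,212). Next I'll measure these.

```bash
cat > h.py <<'E'
import numpy as np,cv2
from bench import monitor,cams,r
def ray(name,uv):
    m=cams.camera_model(name);K=m["K"];T=m["camera_from_world"]
    d=np.array([(uv[0]-K[0,2])/K[0,0],(uv[1]-K[1,2])/K[1,1]]);s=d.copy()
    for _ in range(20): s=d/(1+m["k1"]*(s@s))
    R=T[:3,:3];o=-R.T@T[:3,3];return o,R.T@np.array([s[0],s[1],1])
def on(name,uv,z):
    o,v=ray(name,uv);return o+v*(z-o[2])/v[2]
def proj(name,P):
    m=cams.camera_model(name);c=m["camera_from_world"]@np.append(P,1);s=c[:2]/c[2];s=s*(1+m["k1"]*(s@s));return s*np.diag(m["K"])[:2]+m["K"][:2,2]
def blobs(img,lo,hi,amin=15,roi=None):
    h=cv2.cvtColor(img,cv2.COLOR_RGB2HSV);k=cv2.inRange(h,np.array(lo),np.array(hi))
    if roi: 
        z=np.zeros_like(k);z[roi[1]:roi[3],roi[0]:roi[2]]=1;k=k*z
    n,l,s,c=cv2.connectedComponentsWithStats(k)
    return [(s[i].tolist(),c[i].round(1).tolist()) for i in range(1,n) if s[i,4]>=amin]
E
python3 - <<'E'
from h import *
top=cv2.imread("pics/top0.png");cv2.imwrite("pics/topz.png",cv2.resize(top[190:360,235:445],None,fx=3.5,fy=3.5,interpolation=cv2.INTER_CUBIC))
sc=cv2.imread("pics/scene0.png");cv2.imwrite("pics/scz.png",cv2.resize(sc[195:335,225:475],None,fx=3.2,fy=3.2,interpolation=cv2.INTER_CUBIC))
for n,im in(("top",top),("scene",sc)):
    im=im[:,:,::-1].copy();roi=(240,190,410,350) if n=="top" else (240,195,440,330)
    print(n,"yel",blobs(im,(25,180,150),(33,255,255),5,roi)); print("or",blobs(im,(5,215,150),(14,255,255),8,roi)); print("blue",blobs(im,(100,150,60),(125,255,255),20,roi)); print("red",blobs(im,(0,180,90),(4,255,255),3,roi))
E
```

```text
top yel [([365, 232, 6, 6, 27], [367.8, 234.3]), ([254, 278, 7, 8, 44], [257.0, 281.2])]
or [([342, 301, 23, 9, 183], [352.4, 304.7])]
blue [([264, 252, 36, 24, 441], [279.1, 261.7]), ([268, 267, 36, 26, 484], [287.9, 281.6])]
red [([345, 248, 6, 5, 26], [347.5, 250.2]), ([297, 263, 4, 4, 10], [298.6, 264.5]), ([289, 306, 4, 8, 31], [290.5, 309.6])]
scene yel [([405, 239, 6, 5, 24], [407.6, 241.3])]
or [([320, 203, 21, 25, 370], [329.4, 214.9]), ([255, 210, 16, 9, 68], [263.1, 214.8])]
blue [([240, 246, 10, 8, 42], [244.2, 250.0]), ([361, 249, 32, 8, 113], [377.0, 251.6]), ([360, 262, 39, 16, 478], [379.2, 268.9])]
red [([382, 235, 3, 3, 7], [383.3, 236.1]), ([309, 254, 3, 2, 4], [309.8, 254.8]), ([438, 293, 2, 3, 5], [438.6, 294.2])]
```

View pics/topz.png

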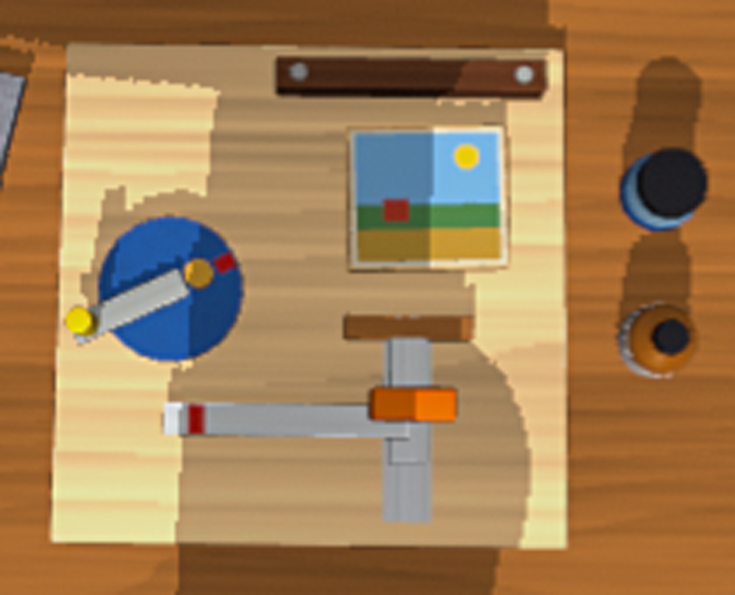

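View pics/scz.png

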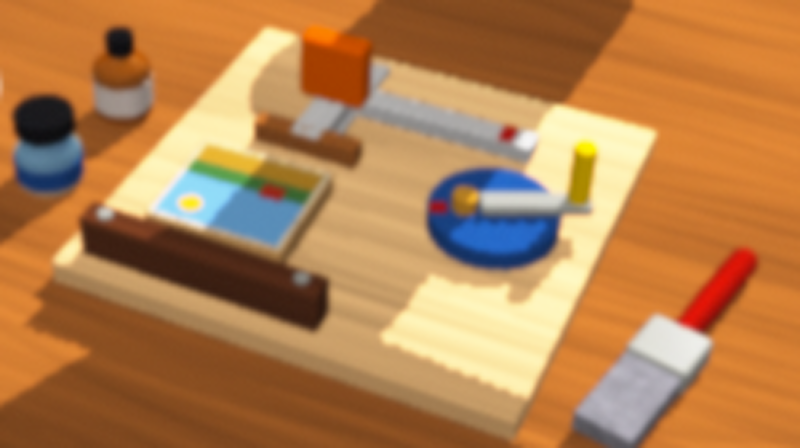

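Crops: the board corners in the top zoom are (68,44), (564,50), (566,548) and (51,541). The brass hub is at (198,272), the post at (79,321), and the orange block's rear edge is around y=422, x 370..456. The red nose is at (196,419).

```bash
python3 - <<'E'
from h import *
Z=lambda u,v:(235+(u+.5)/3.5-.5,190+(v+.5)/3.5-.5)
c=[on("top",Z(*p),18)[:2] for p in[(68,44),(564,50),(566,548),(51,541)]]
b=[np.array(p) for p in[(150,220),(150,-100),(-165,-100),(-165,220)]]
A=np.array(c);B=np.array(b,float)
a0=A.mean(0);b0=B.mean(0);H=(B-b0).T@(A-a0);th=np.arctan2(H[0,1]-H[1,0],H[0,0]+H[1,1])
R=np.array([[np.cos(th),-np.sin(th)],[np.sin(th),np.cos(th)]]);t=a0-R@b0
print("yaw",np.degrees(th),"org",t,"resid",(A-(B@R.T+t)).round(1).tolist())
bd=lambda P:(R.T@(P[:2]-t)).round(1)
print("hub",bd(on("top",Z(198,272),47)),"pivot world",R@[0,130]+t)
post=on("top",(257,281.2),87);print("post",post,bd(post))
p2=on("scene",(407.6,241.3),85);print("post scene approx",bd(p2))
for n,p in(("rl",(370,418)),("rr",(456,421)),("fl",(372,388)),("fr",(457,388))): print(n,bd(on("top",Z(*p),86)))
print("noseL,R",bd(on("top",Z(164,420),37)),bd(on("top",Z(164,433),37)))
for p in[(349,130),(504,126),(508,268),(349,270)]: print("panel",bd(on("top",Z(*p),34)))
for p in[(344,315),(472,317),(344,339)]: print("jaw",bd(on("top",Z(*p),36)))
print("fence",bd(on("top",Z(277,96),50)),bd(on("top",Z(545,97),50)))
d=np.load("pics/top0.npy")
print("amber",bd(on("top",Z(670,335),70)),"blue",bd(on("top",Z(672,183),60)))
for p in[(79,321),(198,272),(400,405),(430,185),(196,419),(408,490)]:
    u,v=map(round,Z(*p)); o,dr=ray("top",(u,v)); print(p,"P",(o+dr*d[v,u]).round(1))
np.savez("board.npz",R=R,t=t)
E
```

```text
yaw 0.08350272332372985 org [548.92071048 -68.09971955] resid [[-0.9, -0.6], [-0.0, 0.1], [0.5, 1.2], [0.5, -0.8]]
hub [  0.7 130.5] pivot world [548.73124888  61.90014239]
post [516.10438802 129.42133072  87.        ] [-32.5 197.6]
post scene approx [-30.1 197.6]
rl [-86.8  25.8]
rr [-87.9 -24.3]
fl [-69.4  24.8]
fr [-68.7 -24.9]
noseL,R [-89.4 149.8] [-97.3 149.6]
panel [92.7 38.5]
panel [ 96.7 -59. ]
panel [  7.1 -61.2]
panel [ 4.5 37.6]
jaw [-23.6  40.4]
jaw [-23.8 -38.6]
jaw [-38.4  40.3]
fence [110.6  83.8] [112.5 -82.7]
amber [ -35.3 -153.9] blue [  58.1 -158.9]
(79, 321) P [516.6 129.6  85.6]
(198, 272) P [550.2  62.9  46.7]
(400, 405) P [470.6 -59.7  89.7]
(430, 185) P [608.4 -81.5  35.3]
(196, 419) P [460.9  61.1  39.6]
(408, 490) P [418.  -68.5  21.5]
```

Board: origin at (549,-68), yaw about 0.1°. The post is 75.0 mm from the pivot, at 115.7° (2.02 rad), which fits the given sizes. The slide's rear face is at board x≈-88. I'll shut the jaws, go above a point behind the post, and turn the tool to the tangent.

{"method": "jog_arm", "body": {
  "offset": [
    [-29, 35.5, 0],
    [-29, 35.5, 0],
    [-29, 35.5, 0],
    [-29, 35.5, 0],
    [-29, 35.5, 0],
    [-29, 35.5, 0],
    [-29, 35.5, 0],
    [-29, 35.5, 0],
    [-29, 35.5, 0],
    [-29, 35.5, 0],
    [-29, 35.5, 0],
    [-29, 35.5, 0],
    [0, 0, 0],
    [0, 0, 0],
    [0, 0, 0],
    [0, 0, 0],
    [0, 0, 0],
    [0, 0, 0]
  ],
  "delta_rot": [
    [0, 0, 0],
    [0, 0, 0],
    [0, 0, 0],
    [0, 0, 0],
    [0, 0, 0],
    [0, 0, 0],
    [0, 0, 0],
    [0, 0, 0],
    [0, 0, 0],
    [0, 0, 0],
    [0, 0, 0],
    [0, 0, 0],
    [0, 0, -8.5],
    [0, 0, -8.5],
    [0, 0, -8.5],
    [0, 0, -8.5],
    [0, 0, -8.5],
    [0, 0, 0]
  ],
  "jaw": [0, 0, 0, 0, 0, 0, 0, 0, 0, 0, 0, 0, 0, 0, 0, 0, 0, 0]
}}

```text
time: 1.9
tool_pos: [488.1, 90.6, 221.6]
tcp_rot: [-179.2, 0.1, 116.3]
ft_force: [-0.9, 0.4, 0.4]
finger_gap: -0.1
```

{"method": "jog_arm", "body": {
  "offset": [
    [23, 3.5, 0],
    [0, 0, 30],
    [0, 0, 30],
    [0, 0, 30],
    [0, 0, 30],
    [0, 0, 25],
    [0, 0, 0]
  ],
  "delta_rot": [
    [0, 0, 0],
    [-0.8, 0, 0],
    [0, 0, 0],
    [0, 0, 0],
    [0, 0, 0],
    [0, 0, 0],
    [0, 0, 0]
  ],
  "jaw": [0, 0, 0, 0, 0, 0, 0]
}}

```text
time: 2.6
tool_pos: [480.5, 113.5, 71.9]
tcp_rot: [179.9, 0.2, 114.3]
ft_force: [-1.1, -0.6, 0.2]
finger_gap: 0.0
```

```bash
python3 - <<'E'
from h import *
s=monitor.sense();print(s["tool_pos"],s["tcp_rot"],s["ft_force"],s["joint_pos"])
E
```

```text
[480.5258007  113.45160032  71.93079466] [1.79886735e+02 1.62740649e-01 1.14320837e+02] [-1.09612016 -0.61166963  0.19951162] [   7.42320151   -1.11356064  111.48652346   -0.13111863   69.47140907
 -106.85198303]
```

{"method": "jog_arm", "body": {
  "offset": [
    [0, 0, 15],
    [0, 10, 0],
    [0, 8, 0],
    [1.15, 5.3, 0],
    [1.15, 5.3, 0],
    [1.15, 5.3, 0],
    [1.15, 5.3, 0],
    [1.15, 5.3, 0],
    [1.15, 5.3, 0],
    [0, 0, 0]
  ],
  "delta_rot": [
    [0, 0, 0],
    [0, 0, 0],
    [0, 0, 0],
    [0, 0, 4],
    [0, 0, 4],
    [0, 0, 4],
    [0, 0, 4],
    [0, 0, 4],
    [0, 0, 4],
    [0, 0, 0]
  ],
  "jaw": [0, 0, 0, 0, 0, 0, 0, 0, 0, 0]
}}

```text
time: 3.6
tool_pos: [537.7, 138.8, 70.6]
tcp_rot: [179.3, 0.0, 88.5]
ft_force: [-1.6, -0.6, -1.6]
finger_gap: 0.0
```

```bash
cat > st.py <<'E'
from h import *
s=monitor.sense();p=s["tool_pos"];a=np.radians(s["tcp_rot"][2]);d=p[:2]-[548.7,61.9]
print(s["time"],p.round(1),s["tcp_rot"].round(1),s["ft_force"].round(1),"rad",d@[np.cos(a),np.sin(a)],"tan",d@[np.sin(a),-np.cos(a)])
import sys
if len(sys.argv)>1:
    im,dp=cams.snapshot("top");cv2.imwrite(f"pics/{sys.argv[1]}.png",cv2.resize(im[180:360,235:445],None,fx=3.5,fy=3.3,interpolation=cv2.INTER_CUBIC)[:,:,::-1])
    for b in blobs(im,(25,180,100),(33,255,255),5,(240,190,345,350)):
        w=on("top",b[1],87);e=w[:2]-[548.7,61.9];print("yel",b,w.round(1),"r",np.hypot(*e),"ang",np.degrees(np.arctan2(e[1],e[0])))
E
python3 st.py a1
```

```text
3.6 [537.7 138.8  70.6] [179.3   0.   88.5] [-1.6 -0.6 -1.6] rad 76.62479543241312 tan -13.017784809759968
```

View pics/a1.png

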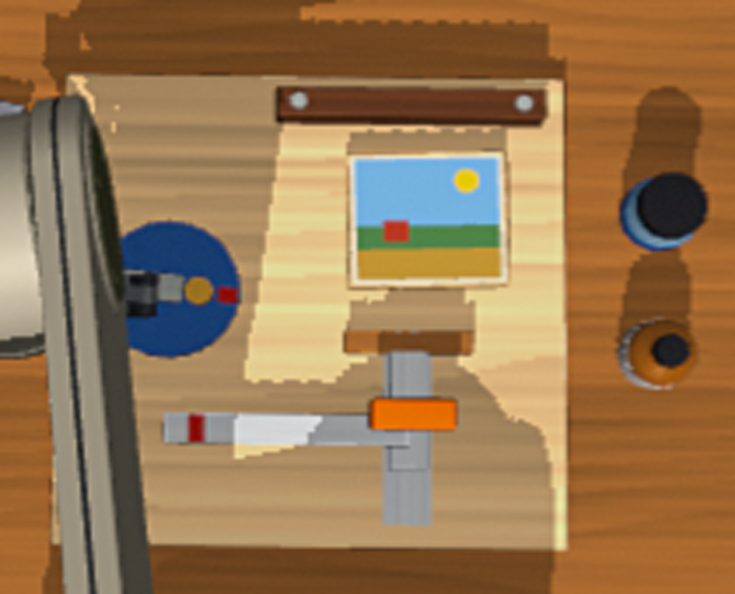

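The picture shows the cam following: the hub is at (198,291) and the red mark at (227,295), so the post is at about 82–88°. Continuing, with a slightly lower tip.

{"method": "jog_arm", "body": {
  "offset": [
    [1, 4.5, 2],
    [1, 5.3, 2],
    [1, 5.3, 2],
    [1, 5.3, 2],
    [1, 5.3, 2],
    [1, 5.3, 2],
    [1, 5.3, 2],
    [1, 5.3, 1],
    [1, 5.3, 0],
    [1, 5.3, 0],
    [0, 0, 0]
  ],
  "delta_rot": [
    [0, 0, 5],
    [0, 0, 5],
    [0, 0, 5],
    [0, 0, 5],
    [0, 0, 4.5],
    [0, 0, 4.5],
    [0, 0, 4.5],
    [0, 0, 4.5],
    [0, 0, 4.5],
    [0, 0, 4.5],
    [0, 0, 0]
  ],
  "jaw": [0, 0, 0, 0, 0, 0, 0, 0, 0, 0, 0]
}}

```text
time: 4.75
tool_pos: [595.3, 130.1, 67.2]
tcp_rot: [179.3, -1.1, 41.0]
ft_force: [-0.6, 0.5, 0.1]
finger_gap: 0.3
```

```bash
python3 st.py a2
```

```text
4.75 [595.3 130.1  67.2] [179.3  -1.1  41. ] [-0.6  0.5  0.1] rad 79.88779834830888 tan -20.912591830551424
```

View pics/a2.png

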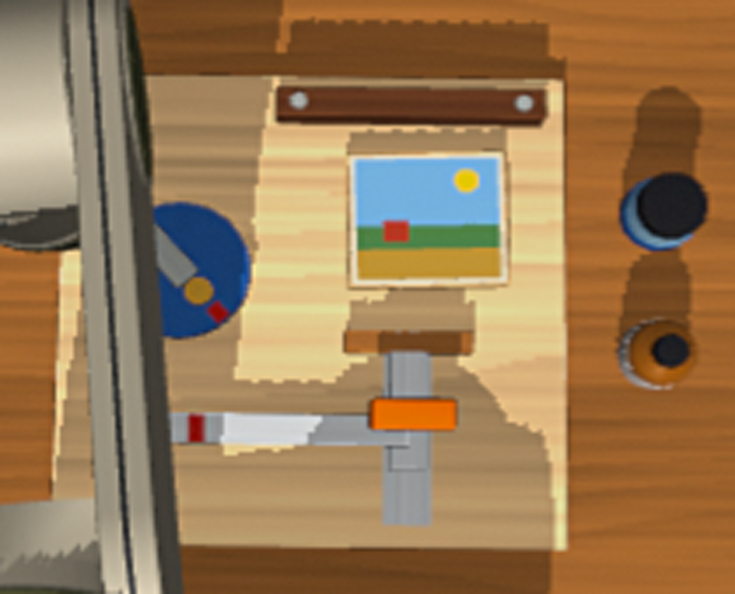

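Hub at (198,291), red mark at (218,312): the cam is at about 42°, matching the tool's yaw of 41°. Continuing.

{"method": "jog_arm", "body": {
  "offset": [
    [0.3, 5.2, 2],
    [0.3, 5.2, 2],
    [0.3, 5.2, 2],
    [0.3, 5.2, 0],
    [0.3, 5.2, 0],
    [0.3, 5.2, 0],
    [0.3, 4, 0],
    [0, 0, 0]
  ],
  "delta_rot": [
    [0, 0.5, 5],
    [0, 0.5, 5],
    [0, 0, 5],
    [0, 0, 5],
    [0, 0, 5],
    [0, 0, 5],
    [0, 0, 5],
    [0, 0, 0]
  ],
  "jaw": [0, 0, 0, 0, 0, 0, 0, 0]
}}

```text
time: 5.6
tool_pos: [615.9, 103.8, 67.1]
tcp_rot: [-179.3, -2.7, 6.5]
ft_force: [-0.1, -0.0, 0.2]
finger_gap: -0.2
```

```bash
python3 st.py a3
```

```text
5.6 [615.9 103.8  67.1] [-179.3   -2.7    6.5] [-0.1 -0.   0.2] rad 71.5374293167788 tan -33.981412349015855
```

View pics/a3.png

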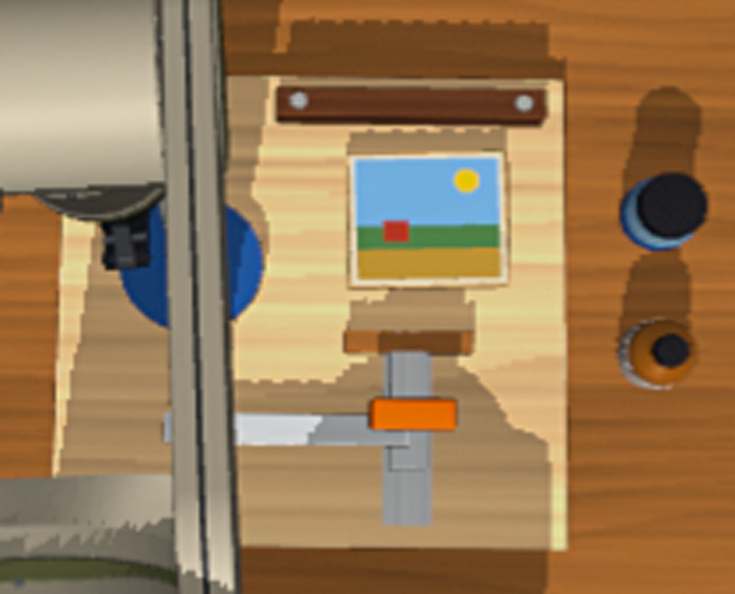

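The arm hides the hub here, and the tool trails the post by about 15 mm. I'll level the tool, then close in with small steps.

{"method": "jog_arm", "body": {
  "offset": [
    [2, 1, 2],
    [2, 1, 2],
    [2, 3, 2],
    [0, 3, 0],
    [0, 3, 0],
    [0, 0, 0]
  ],
  "delta_rot": [
    [-0.3, -1, 2],
    [-0.3, -1, 2],
    [0, -0.7, 2],
    [0, 0, 0.5],
    [0, 0, 0],
    [0, 0, 0]
  ],
  "jaw": [0, 0, 0, 0, 0, 0]
}}

```text
time: 6.25
tool_pos: [623.2, 94.7, 62.7]
tcp_rot: [-179.7, -0.1, 1.1]
ft_force: [0.8, 0.5, 0.4]
finger_gap: -0.2
```

```bash
python3 st.py; python3 - <<'E'
from h import *
im,_=cams.snapshot("scene");cv2.imwrite("pics/s1.png",cv2.resize(im[180:340,225:475],None,fx=3.2,fy=3.2,interpolation=cv2.INTER_CUBIC)[:,:,::-1])
E
```

```text
6.25 [623.2  94.7  62.7] [-1.797e+02 -1.000e-01  1.100e+00] [0.8 0.5 0.4] rad 75.08196412091519 tan -31.471770847317007
```

View pics/s1.png

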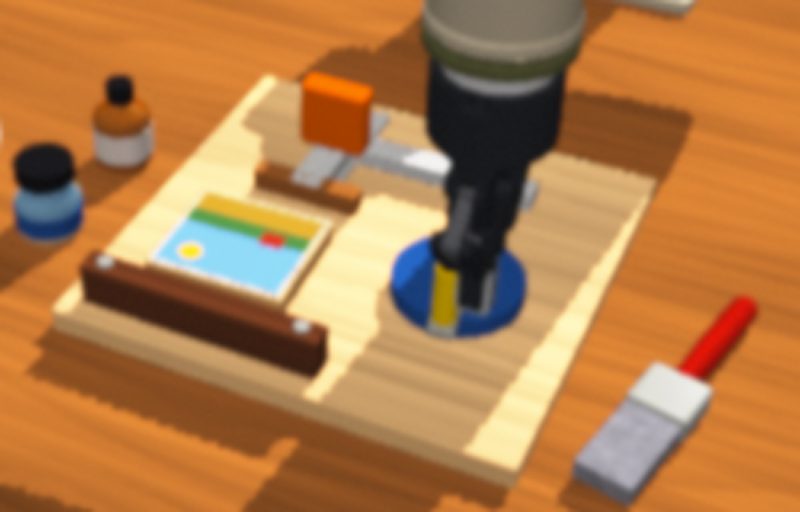

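```bash
python3 - <<'E'
from h import *
Z=lambda u,v:(225+(u+.5)/3.2-.5,180+(v+.5)/3.2-.5)
for p,z in(((443,322),43),((445,264),87),((444,290),65)):
    w=on("scene",Z(*p),z);e=w[:2]-[548.7,61.9];print(w.round(1),np.hypot(*e),np.degrees(np.arctan2(e[1],e[0])))
E
```

```text
[626.   76.2  43. ] 78.61774783540142 10.502987256143166
[623.5  73.4  87. ] 75.6803349591365 8.746797560889085
[621.8  73.7  65. ] 74.040068107081 9.149380609120138
```

The post is at about 9°, with contact about 20 mm from the TCP. It needs about 12 mm more.

{"method": "jog_arm", "body": {
  "offset": [
    [0.3, 3, 0],
    [0, 3, 0],
    [0, 3, 0],
    [0, 3, 0],
    [0, 0, 0]
  ],
  "delta_rot": [
    [0, 0, 1],
    [0, 0, 0],
    [0, 0, 0],
    [0, 0, 0],
    [0, 0, 0]
  ],
  "jaw": [0, 0, 0, 0, 0]
}}

```text
time: 6.8
tool_pos: [623.5, 81.7, 63.1]
tcp_rot: [-179.7, -0.1, 0.0]
ft_force: [0.9, 0.5, -0.9]
finger_gap: -0.0
```

```bash
python3 st.py; python3 - <<'E'
from h import *
im,_=cams.snapshot("scene");cv2.imwrite("pics/s2.png",cv2.resize(im[180:340,225:475],None,fx=3.2,fy=3.2,interpolation=cv2.INTER_CUBIC)[:,:,::-1])
E
```

```text
6.8 [623.5  81.7  63.1] [-1.797e+02 -1.000e-01  0.000e+00] [ 0.9  0.5 -0.9] rad 74.82213597811729 tan -19.773488991706706
```

View pics/s2.png

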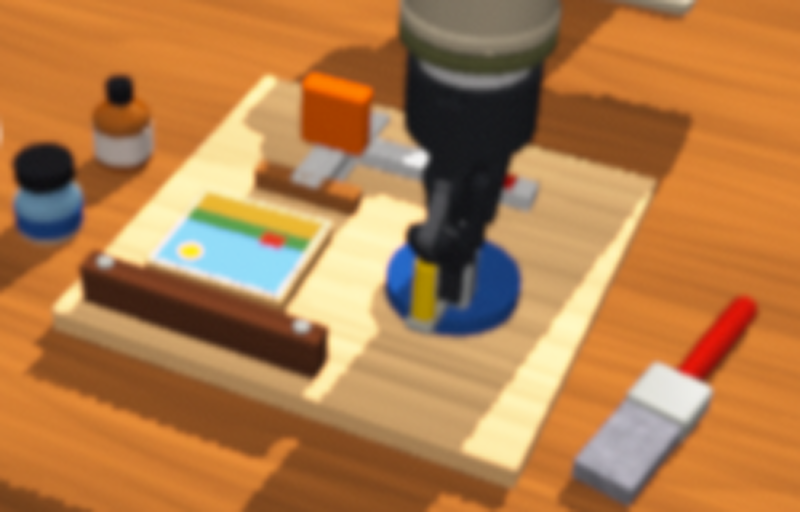

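{"method": "jog_arm", "body": {
  "offset": [
    [0, -5, 0],
    [0, -10, 0],
    [0, -10, 0],
    [0, 0, -40],
    [0, 0, -40],
    [0, 0, -40],
    [0, 0, 0],
    [-39, 36, 0],
    [-39, 36, 0],
    [-39, 36, 0],
    [-39, 36, 0],
    [-39, 36, 0],
    [0, 0, 0]
  ],
  "delta_rot": [
    [0, 0, 0],
    [0, 0, 0],
    [0, 0, 0],
    [0, 0, 0],
    [0, 0, 0],
    [0, 0, 0],
    [0, 0, 0],
    [0, 0, 0],
    [0, 0, 0],
    [0, 0, 0],
    [0, 0, 0],
    [0, 0, 0],
    [0, 0, 0]
  ],
  "jaw": [0, 0, 0, 0, 0, 0, 0, 0, 0, 0, 0, 0, 0]
}}

```text
time: 8.15
tool_pos: [428.5, -60.7, 179.3]
tcp_rot: [-179.7, 0.6, 0.6]
ft_force: [-0.1, 0.4, -0.2]
finger_gap: -0.2
```

```bash
python3 st.py a4
```

```text
8.15 [428.5 -60.7 179.3] [-179.7    0.6    0.6] [-0.1  0.4 -0.2] rad -121.59458315399537 tan 121.29652861152921
yel ([288, 227, 7, 7, 39], [290.9, 230.4]) [623.   62.4  87. ] r 74.29167188621987 ang 0.41229669777570815
```

View pics/a4.png

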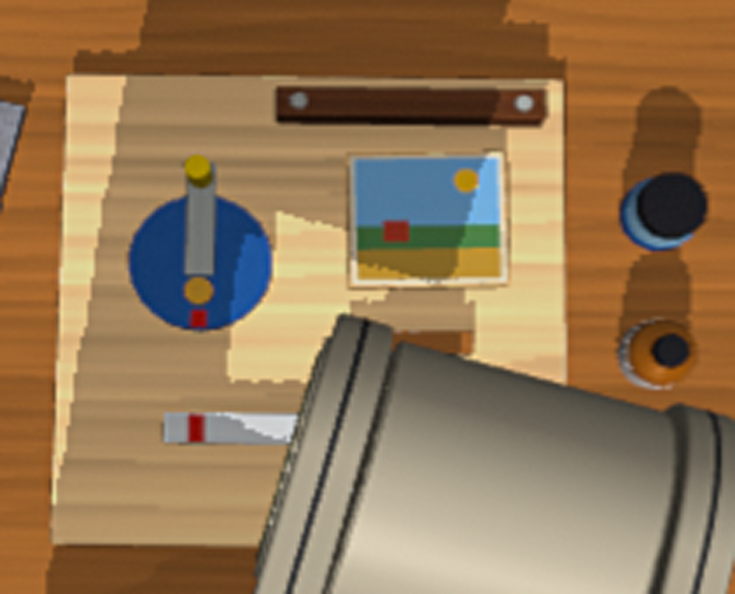

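The cam's post is at 0.4°, with the red mark (199,318) facing the nose. Next I turn the tool for the slide push.

{"method": "jog_arm", "body": {
  "offset": [
    [0, 0, 0],
    [0, 0, 0],
    [0, 0, 0],
    [0, 0, 0],
    [0, 0, 0],
    [0, 0, 0],
    [0, 0, 0],
    [0, 0, 0],
    [0, 0, 0],
    [0, 0, 0],
    [0, 0, 0],
    [0, 0, 0]
  ],
  "delta_rot": [
    [0, 0, -8.5],
    [0, 0, -8.5],
    [0, 0, -8.5],
    [0, 0, -8.5],
    [0, 0, -8.5],
    [0, 0, -8.5],
    [0, 0, -8.5],
    [0, 0, -8.5],
    [0, 0, -8.5],
    [0, 0, -8.5],
    [0, 0, -4.5],
    [0, 0, 0]
  ],
  "jaw": [0, 0, 0, 0, 0, 0, 0, 0, 0, 0, 0, 0]
}}

```text
time: 9.4
tool_pos: [442.3, -45.0, 181.1]
tcp_rot: [-180.0, -0.5, 91.9]
ft_force: [0.4, 1.2, -0.4]
finger_gap: 0.2
```

{"method": "jog_arm", "body": {
  "offset": [
    [-12, -9, 0],
    [-12, -9, 0],
    [0, 0, 35],
    [0, 0, 30],
    [0, 0, 0]
  ],
  "delta_rot": [
    [0, 0, 1.9],
    [0, 0, 0],
    [0, 0, 0],
    [0, 0, 0],
    [0, 0, 0]
  ],
  "jaw": [0, 0, 0, 0, 0]
}}

```text
time: 9.9
tool_pos: [424.7, -71.0, 115.9]
tcp_rot: [179.9, -0.5, 89.4]
ft_force: [-0.8, -0.1, 0.3]
finger_gap: -0.0
```

{"method": "jog_arm", "body": {
  "offset": [
    [3, 0, 20],
    [0, 0, 20],
    [0, 0, 15],
    [0, 0, 0]
  ],
  "delta_rot": [
    [0, 0, 0],
    [0, 0, 0],
    [0, 0, 0],
    [0, 0, 0]
  ],
  "jaw": [0, 0, 0, 0]
}}

```text
time: 10.3
tool_pos: [425.9, -70.6, 64.4]
tcp_rot: [179.7, -0.4, 89.0]
ft_force: [-0.7, -0.7, -0.6]
finger_gap: 0.4
```

```bash
python3 st.py; python3 - <<'E'
from h import *
im,_=cams.snapshot("scene");cv2.imwrite("pics/s3.png",cv2.resize(im[180:340,225:475],None,fx=3.2,fy=3.2,interpolation=cv2.INTER_CUBIC)[:,:,::-1])
E
```

```text
10.3 [425.9 -70.6  64.4] [179.7  -0.4  89. ] [-0.7 -0.7 -0.6] rad -134.498698440617 tan -120.60409452232341
```

View pics/s3.png

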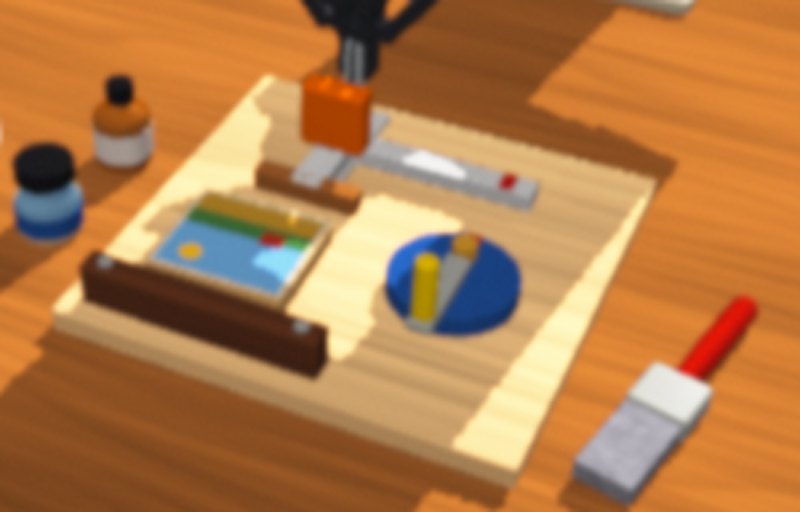

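The fingers are behind the block, clear of the bar. Pushing forward most of the way.

{"method": "jog_arm", "body": {
  "offset": [
    [0.5, 6, 0],
    [0.5, 6, 0],
    [0.5, 6, 0],
    [0, 5, 0],
    [0, 5, 0],
    [0, 5, 0],
    [0, 5, 0],
    [0, 5, 0],
    [0, 5, 0],
    [0, 5, 0],
    [0, 0, 0]
  ],
  "delta_rot": [
    [0, 0, -0.5],
    [0, 0, 0],
    [0, 0, 0],
    [0, 0, 0],
    [0, 0, 0],
    [0, 0, 0],
    [0, 0, 0],
    [0, 0, 0],
    [0, 0, 0],
    [0, 0, 0],
    [0, 0, 0]
  ],
  "jaw": [0, 0, 0, 0, 0, 0, 0, 0, 0, 0, 0]
}}

```text
time: 11.45
tool_pos: [486.5, -70.8, 71.0]
tcp_rot: [179.4, -0.3, 89.5]
ft_force: [0.8, -1.0, 0.0]
finger_gap: 0.0
```

```bash
python3 st.py a5;python3 - <<'E'
from h import *
im,_=cams.snapshot("scene");cv2.imwrite("pics/s4.png",cv2.resize(im[180:340,225:475],None,fx=3.2,fy=3.2,interpolation=cv2.INTER_CUBIC)[:,:,::-1])
E
```

```text
11.45 [486.5 -70.8  71. ] [179.4  -0.3  89.5] [ 0.8 -1.   0. ] rad -133.17433938330274 tan -61.12869935190641
yel ([288, 227, 7, 7, 37], [291.0, 230.4]) [623.   62.2  87. ] r 74.29381001196123 ang 0.25149823570684005
```

View pics/a5.png

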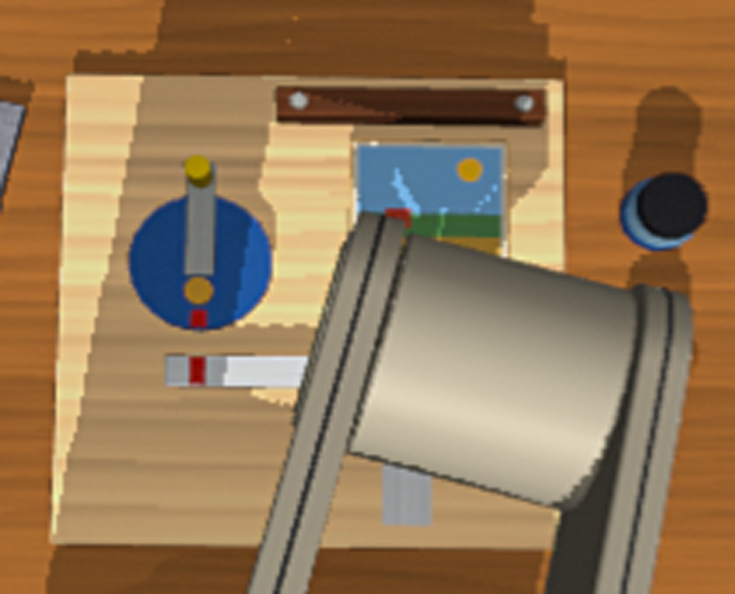

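View pics/s4.png

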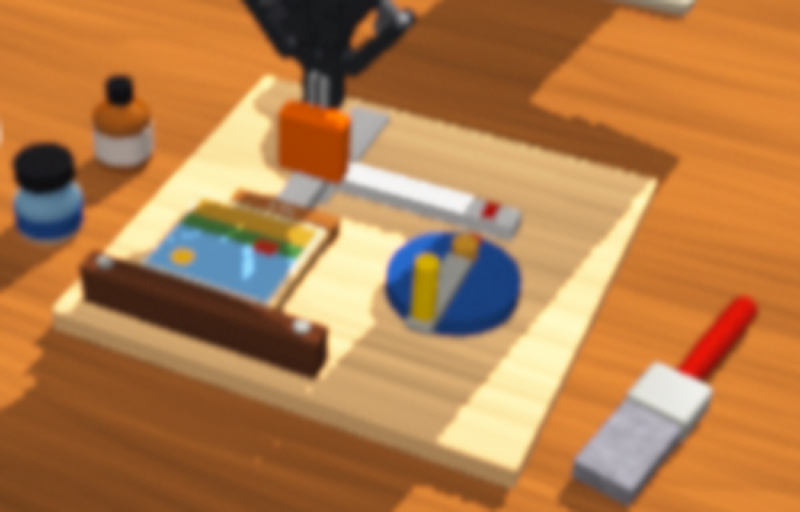

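The panel is squared by the jaw and about 12 mm short of the fence; the nose at (197,370) still has room to the cam. Continuing slowly.

{"method": "jog_arm", "body": {
  "offset": [
    [0, 2, 2],
    [0, 2.5, 2],
    [0, 2.5, 2],
    [0, 2, 2],
    [0, 0, 0]
  ],
  "delta_rot": [
    [0, 0, 0],
    [0, 0, 0],
    [0, 0, 0],
    [0, 0, 0],
    [0, 0, 0]
  ],
  "jaw": [0, 0, 0, 0, 0]
}}

```text
time: 12.05
tool_pos: [495.2, -70.8, 62.5]
tcp_rot: [179.4, -0.3, 89.5]
ft_force: [-1.3, -0.0, 0.8]
finger_gap: -0.1
```

{"method": "jog_arm", "body": {
  "offset": [
    [0, 1.5, 0],
    [0, 1.5, 0.5],
    [0, 1.5, 0.5]
  ],
  "delta_rot": [
    [0, 0, 0],
    [0, 0, 0],
    [0, 0, 0]
  ],
  "jaw": [0, 0, 0]
}}

```text
time: 12.35
tool_pos: [499.3, -70.7, 61.4]
tcp_rot: [179.5, -0.3, 89.5]
ft_force: [-15.4, -0.1, 12.7]
finger_gap: -0.3
```

```bash
python3 st.py a6;python3 - <<'E'
from h import *
im,_=cams.snapshot("scene");cv2.imwrite("pics/s5.png",cv2.resize(im[210:310,225:425],None,fx=4,fy=4,interpolation=cv2.INTER_CUBIC)[:,:,::-1])
E
```

```text
12.35 [499.3 -70.7  61.4] [179.5  -0.3  89.5] [-15.4  -0.1  12.7] rad -133.04322531281173 tan -48.28255412874398
yel ([288, 227, 7, 7, 39], [291.1, 230.3]) [623.2  62.   87. ] r 74.50794455072979 ang 0.09457744339575204
```

View pics/a6.png

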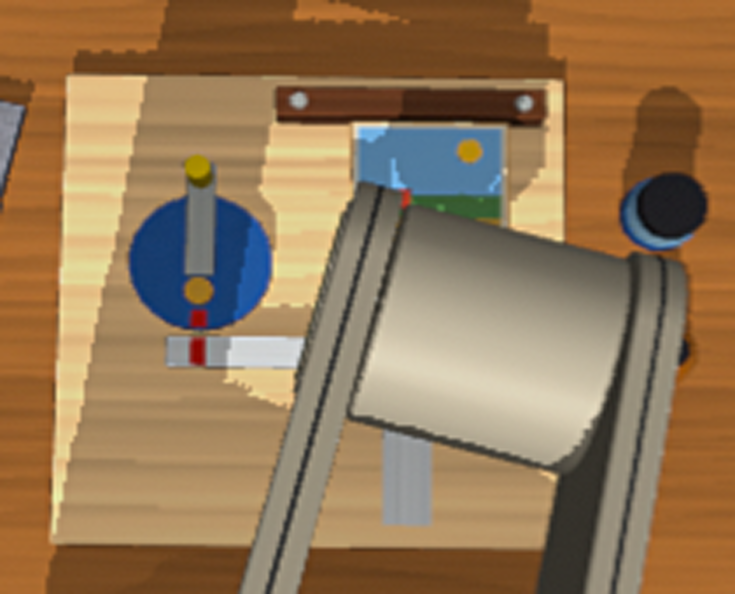

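View pics/s5.png

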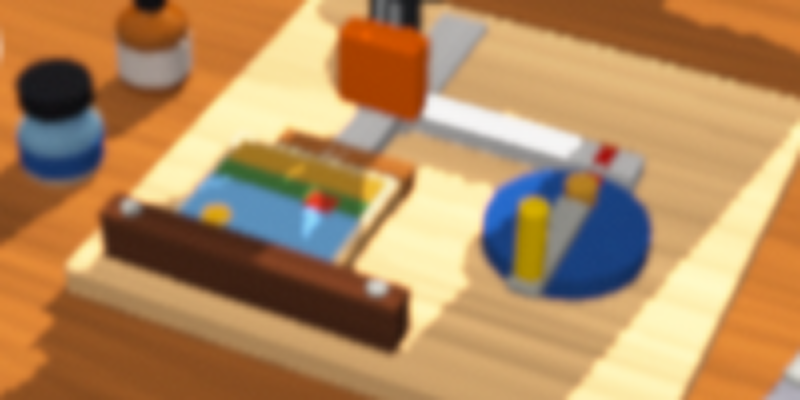

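The stop came at x=499.3 with 15 N, close to the predicted 498.5. The panel touches the fence and the cam is still at 0.1°. Backing off, then lifting away.

{"method": "jog_arm", "body": {
  "offset": [
    [0, -2, 0],
    [0, -8, 0],
    [0, -15, 0],
    [0, -15, 0],
    [0, 0, -30],
    [0, 0, -40],
    [0, 0, -40],
    [0, 0, -30],
    [-30, -5, 0],
    [-45, -5, 0],
    [-45, 0, 0],
    [-45, 0, 0],
    [-45, 0, 0],
    [-45, 0, 0],
    [0, 0, 0]
  ],
  "delta_rot": [
    [0, 0, 0],
    [0, 0, 0],
    [0, 0, 0],
    [0, 0, 0],
    [0, 0, 0],
    [0, 0, 0],
    [0, 0, 0],
    [0, 0, 0],
    [0, 0, 0],
    [0, 0, 0],
    [0, 0, 0],
    [0, 0, 0],
    [0, 0, 0],
    [0, 0, 0],
    [0, 0, 0]
  ],
  "jaw": [0, 0, 0, 0, 0, 0, 0, 0, 0, 0, 0, 0, 0, 0, 0]
}}

```text
time: 13.95
tool_pos: [443.1, -335.1, 207.5]
tcp_rot: [178.6, 0.1, 89.8]
ft_force: [-0.4, 0.1, -0.1]
finger_gap: -0.2
```

```bash
python3 st.py a7;python3 - <<'E'
from h import *
im,_=cams.snapshot("scene");cv2.imwrite("pics/s6.png",cv2.resize(im[210:310,225:425],None,fx=4,fy=4,interpolation=cv2.INTER_CUBIC)[:,:,::-1])
E
```

```text
13.95 [ 443.1 -335.1  207.5] [1.786e+02 1.000e-01 8.980e+01] [-0.4  0.1 -0.1] rad -397.26345497891685 tan -104.37364972353865
yel ([288, 227, 7, 7, 38], [290.9, 230.4]) [623.   62.4  87. ] r 74.29167188621987 ang 0.41229669777570815
```

View pics/a7.png

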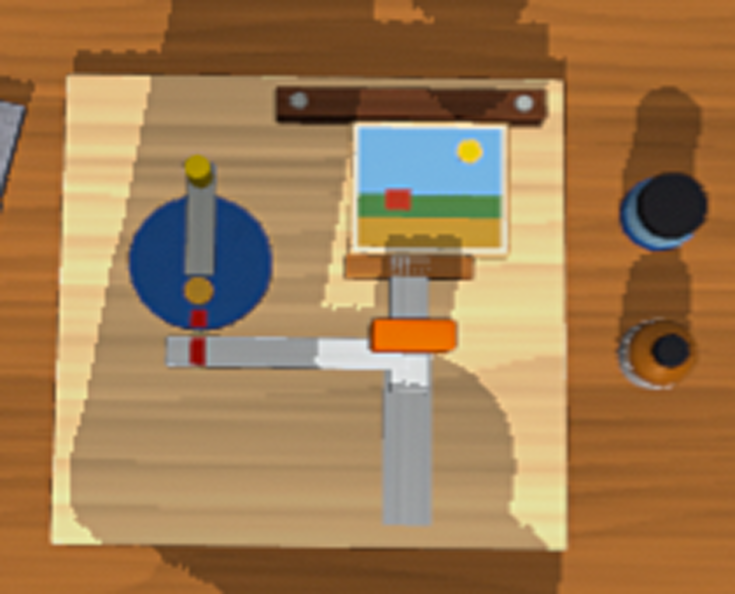

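View pics/s6.png

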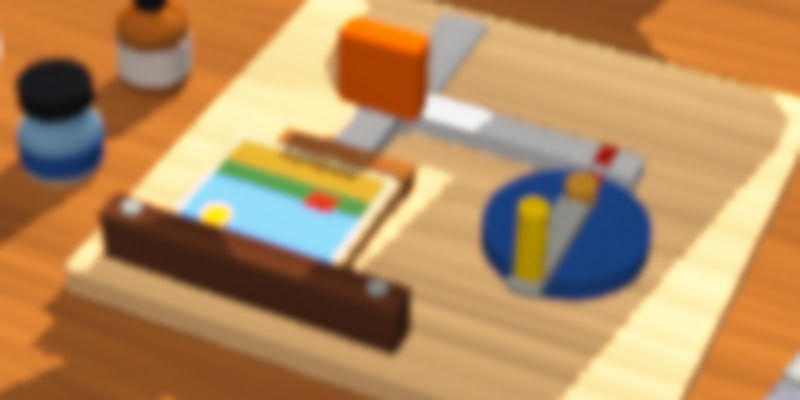

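```bash
python3 - <<'E'
from h import *
q=np.load("board.npz");bd=lambda P:(q["R"].T@(P[:2]-q["t"])).round(1)
Z=lambda u,v:(235+(u+.5)/3.5-.5,180+(v+.5)/3.3-.5)
for p in[(353,252),(508,253)]:print("panel rear",bd(on("top",Z(*p),34)))
for p in[(356,125),(508,125)]:print("panel front",bd(on("top",Z(*p),34)))
for p in[(345,277),(472,277)]:print("jaw rear",bd(on("top",Z(*p),36)))
print("block rear",bd(on("top",Z(414,352),86)))
s=monitor.sense();print(s["qd"].round(2),s["time"])
E
```

```text
panel rear [28.  35.4]
panel rear [ 28.8 -61.3]
panel front [113.5  34.3]
panel front [115.  -61.6]
jaw rear [11.2 40.2]
jaw rear [ 12.3 -38.6]
block rear [-40.1   0.4]
[ 2.35 -1.55  1.35  0.41  0.45  0.6 ] 14.05
```

Block rear is at -40 (expected -39) and the panel front at 113.5–115 (fence at 116, top-view error about 2 mm). Letting the arm settle, then handing in.

{"method": "jog_arm", "body": {
  "offset": [
    [0, 0, 0],
    [0, 0, 0],
    [0, 0, 0]
  ],
  "delta_rot": [
    [0, 0, 0],
    [0, 0, 0],
    [0, 0, 0]
  ],
  "jaw": [0, 0, 0]
}}

```text
time: 14.35
tool_pos: [444.2, -327.9, 207.7]
tcp_rot: [178.6, -0.0, 90.1]
ft_force: [-0.3, 1.2, 1.0]
finger_gap: 0.1
```

```bash
python3 - <<'E'
from h import *
print(r.hand_in())
E
```

```text
the job is handed in; nothing more can be done
None
```

The job is done and handed in at 14.35 s. With shut fingertips I turned the cam by its post from about 116° to its low point. Then I pushed the orange block forward until the panel was held against the fence.

**Cam:** the last top view puts the post at 0.4°, with the red mark facing the slide's nose.

**Slide and panel:** the push ended at tool x = 499.3 mm, where I expected 498.5 mm, and the contact force rose to about 15 N along the push. Afterwards the block's rear face measured -40 mm against an expected -39 mm.

**Measurement disagreement:** the top view reads the panel's front edge at 113.5 to 115 mm and its rear edge at 28 to 29 mm. The true values against the fence would be 116 and 26 mm. I put the 1 to 3 mm difference down to edge-picking and calibration error. The picture shows the panel square between jaw and fence.

**Clear of everything:** the hand finished about 260 mm to the right of the slide and 208 mm up. The force reading there was near zero. At no point did I aim at or come near the panel, ink bottles, plate or brush. The last close-up showed the panel and both bottles in order; I did not re-check the plate and brush in a full picture at the end.

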